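Nest the tapered cups on the cork pad

TASK

Tidy the empty screw cups: nest both of the tapered steel cups that stand on the bare table into the tapered cup on the square cork pad, one after the other in either order, so that all three form one upright stack, each fully home in the one below, with the bottom cup still standing on the pad where it was. Leave the straight-sided tin where it stands.

Things in the scene. Friction and masses are not known exactly. Their poses are not given: they have to be found in the camera images.
- tapered_cup_1_center (a point): Plain steel cup, tapered: 60 mm across the rim, 40 mm across the foot, 85 mm tall, wall 3 mm, about 150 g. Hollow 45 mm deep from the rim, solid below; it takes the foot of an identical cup, which then stands 40 mm higher. Point: on the axis, 42.5 mm above the underside; z up. Stands upright on the bare table (underside at z = 0).
- tapered_cup_2_center (a point): Plain steel cup, tapered: 60 mm across the rim, 40 mm across the foot, 85 mm tall, wall 3 mm, about 150 g. Hollow 45 mm deep from the rim, solid below; it takes the foot of an identical cup, which then stands 40 mm higher. Point: on the axis, 42.5 mm above the underside; z up. Stands upright on the bare table (underside at z = 0).
- pad_cup_center (a point): Plain steel cup, tapered: 60 mm across the rim, 40 mm across the foot, 85 mm tall, wall 3 mm, about 150 g. Hollow 45 mm deep from the rim, solid below; it takes the foot of an identical cup, which then stands 40 mm higher. Point: on the axis, 42.5 mm above the underside; z up. Stands loose near the middle of a fixed square cork pad, 110 x 110 x 6 mm (underside at z = 0.006).
- straight_tin_center (a point): Plain steel tin with straight sides, 60 mm across at rim and foot, 85 mm tall, hollow to 5 mm above its underside; it does not fit into the cups and is to be left alone. Stands upright on the bare table. The point is on its axis, half-way up.
There are look-alikes about, which are no part of the job. What is shaped like the part that bears tapered_cup_2_center but green is not meant. What is shaped like the part that bears tapered_cup_1_center but turquoise is not meant.

How it is judged:
At the end, for the whole second after the job is handed in: One loose tapered cup is seated in the cup on the pad and the other in that one: each axis within 12 mm of the one below and 33 to 47 mm higher (40 when fully home), all three within 0.12 rad of upright, the bottom cup within 30 mm of where it began (((horizontal distance between tapered_cup_1_center and pad_cup_center below 0.012 m and z of tapered_cup_1_center in the frame of pad_cup_center between 0.033 and 0.047 m and horizontal distance between tapered_cup_2_center and tapered_cup_1_center below 0.012 m and z of tapered_cup_2_center in the frame of tapered_cup_1_center between 0.033 and 0.047 m) or (horizontal distance between tapered_cup_2_center and pad_cup_center below 0.012 m and z of tapered_cup_2_center in the frame of pad_cup_center between 0.033 and 0.047 m and horizontal distance between tapered_cup_1_center and tapered_cup_2_center below 0.012 m and z of tapered_cup_1_center in the frame of tapered_cup_2_center between 0.033 and 0.047 m)) and distance of pad_cup_center from where it was at the start of the episode below 0.03 m and angle between each of tapered_cup_1_center, tapered_cup_2_center, pad_cup_center's own z axis and vertical below 0.12 rad); the robot touches nothing.
It fails at once if the straight-sided tin is moved more than 30 mm (distance of straight_tin_center from where it was at the start of the episode above 0.03 m).
It also fails if it takes over 58 s, if anything falls off the work surface, if the arm or the gripper's body presses on something with over 40 N, if the wrist force passes 120 N, or if a joint passes its speed limit or range.

ROBOT

A 6-joint arm with a two-finger parallel gripper is mounted at the origin on a cart in front of the work surface, level with it; the furniture and walls round the work are solid. World frame = base frame: x ahead of the robot, y to its left, z up, the work surface at z = 0. Lengths are in m, angles in rad, forces in N, time in s.
With the tool pointing down it reaches from about 0.325 to 1 m from the base axis. Payload 5.1 kg.
Tool frame: the origin (TCP) lies midway between the tips of the shut fingers; the grasp point (between the pads) lies 19 mm behind it; z points along the fingers, y is the line along which they close (so a half turn about z gives the same grasp; the last joint's range is limited). The gripper opens to 85 mm and grips with 20 to 120 N. Pads are 22 mm wide; open, the fingers measure 114 mm over their backs; the gripper's body (76 mm by 85 mm) begins 54 mm behind the grasp point. The pads swing forward as they close: fully open they stand 13 mm farther back than shut.
Start: joints at [-0.083, 0.124, 1.65, -0, 1.367, -0.083], TCP at [0.65, -0, 0.231] pointing down, gripper open.
Joint ranges: [-2.61, 2.61], [-1.02, 2.33], [0.03, 2.71], [-1.35, 4.49], [0.32, 2.68], [-2.91, 2.91]. Speed limits (rad/s): [2.57, 2.57, 3.14, 3.14, 3.14, 3.14].

INTERFACE

Orientations are given as a unit quaternion [w, x, y, z].
In Python, from bench import env gives the robot as it stands. The module is installed in compiled form; this text tells all that it offers.
- The arm moves only by the tool step_arm, never from a script. Its argument "moves" is text: rows parted by semicolons, each of 4 numbers parted by spaces: the shift along the tool's x, y, z in cm, then the turn about the tool's z in degrees. In form: dx dy dz yaw; .... A call has exactly 5 rows; each row is the pose to reach, as a shift and turn from the pose commanded when the call began, along the tool's axes at that moment; what a row does not reach only later rows make up. A row lasts 1/12 s, in which the tool goes at most 41.7 mm and 7.16 degrees, less where a joint would pass 70% of its speed; a pose out of reach is approached as far as the arm can. A call with a gripper value outside its range is refused whole. "gripper" is the finger opening in cm, from 0 to 8.54, set as the call begins (left out, the last holds). The fingers move at their own pace and stop on an object; "grip_force" is the grip in N (left out, the last holds). Time passes only in rows, so rows that repeat a pose let the fingers close, or fill a call up. It gives the time, the measured TCP pose, the force, the opening and the grip force at its end, in the units of the state.
- env.observe(): the state, without advancing time (a new reading comes with each control period).
- env.camera(name): name is "scene" or "side" or "wrist"; returns a dict with "frame" (400x640x3 uint8, red, green, blue), "intrinsics" (3x3 intrinsics, pixels), "world_to_cam" (4x4, takes a point from world to camera coordinates). Camera axes: x right, y down, z forward; pixel columns grow to the right and rows downward; lengths in m; the calibration is good to about 2 mm. A picture is of the moment at which its call begins. There is no depth.
- env.hand_in(): hands the job in; it is judged then, once.
Trained networks look in a picture, given as the dict that the camera call returned (one of the last four; its "shot" number tells which), for a name from the list of things; names that differ only in an ending like _2 or _b are one class to them, and where a whole thing is asked for, a point or a joint stands for the part that bears it (a point fixed in the world has none). Each returns a list of dicts, best first, with "confidence" (0 to 1); they miss things now and then, are a little off and sometimes report something else, mostly with a low value. They report only what shows in the picture. A call takes as long as a camera call. They do not tell look-alikes from the thing itself.
- env.look_for(picture, name): "position" ([x, y, z] in m, in world coordinates, good to about 4 mm: the middle of the surface that is visible of it).
- env.tip_of(picture, name): "position" ([x, y, z] in m, in world coordinates, good to about 4 mm: a listed point, or the origin of a listed thing).
The state is a dict: "time": time; "qpos": joint angles; "joint_vel": joint speeds; "joint_efforts": joint torques, N m; "tcp_pos": TCP position; "tcp_rot": TCP orientation; "contact_force": force on the tool from outside, world axes, zero at the start; "wrist_torque": the same for the moment, N m; "gripper_width": finger opening in m; "grasp_force": force on a finger pad.
Only numpy, scipy, OpenCV 4.12 (cv2) and the standard library are available. Lean on these libraries where they do the work, as an engineer would, in place of code of your own. Each camera call takes 0.05 s, during which the arm holds its last target. There are 200 camera calls.

## Working session

There is one attempt and no reset: what is moved stays moved. The work goes in short steps, Python scripts to look and compute and a tool call to move; the robot and the scene stay as the last step left them, time stands still between calls to the robot, and variables do not carry over. Pictures are saved under pics/ and viewed, at most 10 in all, crops included, and the job is handed in when it is done.

Besides the shell and the picture viewer there is one more tool, called as a command line: name --argument value ..., lists and objects as JSON in quotes. step_arm: Moves the arm, as the interface text tells. Its arguments: {"type":"object","properties":{"moves":{"type":"string"},"gripper":{"type":"number"},"grip_force":{"type":"number"}},"required":["moves"]}

```bash
mkdir -p pics; cat > h.py <<'E'
from bench import env
import numpy as np, cv2
def save(c,n): cv2.imwrite('pics/'+n,c['frame'][:,:,::-1])
def px(c,p):
    q=c['world_to_cam']@np.append(p,1); u=c['intrinsics']@q[:3]; return u[:2]/u[2]
def ray(c,uv,z):
    R=c['world_to_cam'][:3,:3];t=c['world_to_cam'][:3,3];o=-R.T@t
    d=R.T@np.linalg.inv(c['intrinsics'])@np.array([uv[0],uv[1],1.]); return o+d*(z-o[2])/d[2]
E
python3 - <<'E'
from h import *
s=env.observe(); print(s['tcp_pos'],s['tcp_rot'],s['time'])
im=[]
for n in ['scene','side']:
    c=env.camera(n); im.append(c['frame'])
    save(c,n+'0.png')
    for k in ['tapered_cup_1_center','pad_cup_center','straight_tin_center']:
        for r in env.tip_of(c,k): print(n,k,np.round(r['position'],3),round(r['confidence'],2),px(c,r['position']).round())
E
```

```text
[6.49387823e-01 1.93440997e-05 2.30040201e-01] [-8.04859036e-04  7.07102002e-01  7.07110773e-01 -6.81461841e-04] 0.0
scene tapered_cup_1_center [0.476 0.024 0.041] 0.97 [289. 209.]
scene tapered_cup_1_center [0.416 0.12  0.042] 0.56 [249. 191.]
scene pad_cup_center [ 0.507 -0.197  0.047] 0.68 [352. 277.]
scene straight_tin_center [0.425 0.237 0.04 ] 0.95 [234. 160.]
side tapered_cup_1_center [0.414 0.118 0.044] 0.67 [254. 202.]
side tapered_cup_1_center [0.475 0.025 0.043] 0.58 [293. 221.]
side pad_cup_center [ 0.509 -0.195  0.051] 0.87 [346. 285.]
side pad_cup_center [0.625 0.226 0.043] 0.54 [339. 169.]
side straight_tin_center [0.424 0.24  0.04 ] 0.94 [251. 177.]
```

View pics/scene0.png

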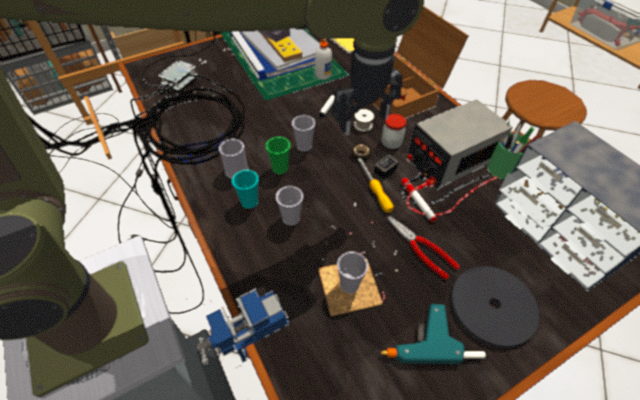

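View pics/side0.png

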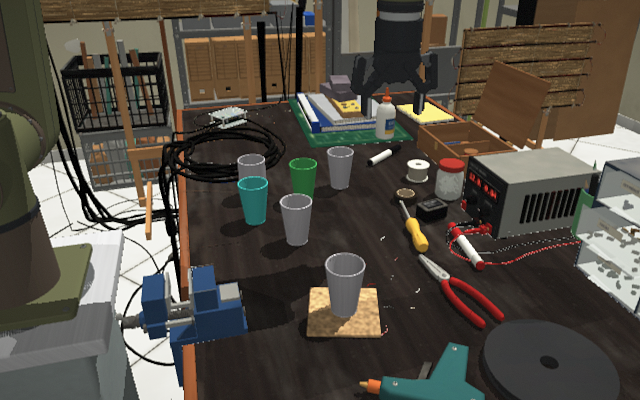

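The scene picture's grey candidates are the tin (233,158), a cup at (303,133), a cup at (289,205) and the pad cup (351,272). The look-alikes are turquoise (246,189) and green (279,155). By description the targets are (289,205) and (303,133); I'll check them in one close crop.

```bash
python3 - <<'E'
from h import *
a=env.camera('scene'); b=env.camera('side')
A=cv2.resize(a['frame'][105:305,210:390],None,fx=2.2,fy=2.2,interpolation=3)
B=cv2.resize(b['frame'][140:320,230:400],None,fx=2.35,fy=2.35,interpolation=3)
H=min(A.shape[0],B.shape[0]); v=np.hstack([A[:H],B[:H]]); print(A.shape,B.shape)
cv2.imwrite('pics/crop.png',v[:,:,::-1])
for c,n in((a,'s'),(b,'d')):
    for q in ([(279,142),(303,120),(289,190),(351,258),(246,175),(233,144)] if n=='s' else [(304,163),(340,152),(296,200),(345,262),(253,184),(251,160)]): print(n,q,ray(c,q,.085 if q[1]<250 else .091).round(3))
E
```

```text
(440, 396, 3) (423, 400, 3)
s (279, 142) [0.538 0.195 0.085]
s (303, 120) [0.631 0.239 0.085]
s (289, 190) [0.488 0.043 0.085]
s (351, 258) [ 0.513 -0.179  0.091]
s (246, 175) [0.421 0.134 0.085]
s (233, 144) [0.434 0.247 0.085]
d (304, 163) [0.534 0.188 0.085]
d (340, 152) [0.626 0.225 0.085]
d (296, 200) [0.482 0.03  0.085]
d (345, 262) [ 0.509 -0.189  0.091]
d (253, 184) [0.414 0.117 0.085]
d (251, 160) [0.426 0.234 0.085]
```

View pics/crop.png

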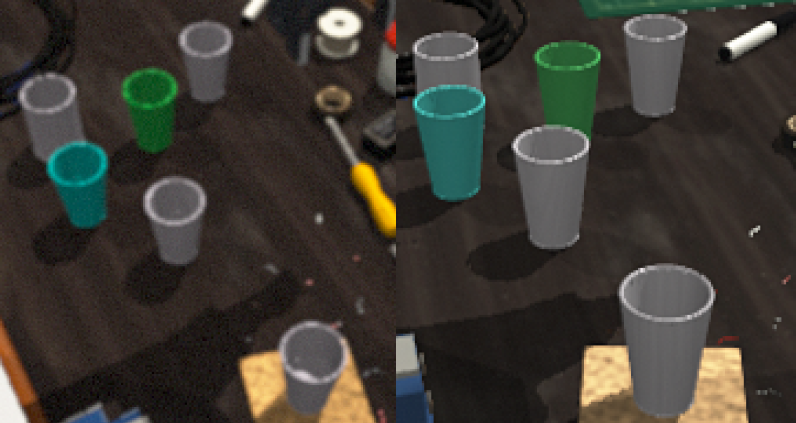

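Both bare-table greys (crop 175,205 and 206,55) taper clearly and the tin at left is straight, so the choice holds. Next I'll work out the rim centres.

```bash
python3 - <<'E'
from h import *
a=env.camera('scene'); b=env.camera('side')
for n,p,q,z in(('near',(289.5,196.4),(296,201.7),.085),('far',(303.6,123.6),(340.6,151.9),.085),('pad',(352.3,265),(345.3,265),.091)):
    print(n,ray(a,p,z).round(4),ray(b,q,z).round(4))
E
```

```text
near [0.4807 0.0255 0.085 ] [0.4804 0.0234 0.085 ]
far [0.6259 0.2258 0.085 ] [0.6275 0.2255 0.085 ]
pad [ 0.5071 -0.1937  0.091 ] [ 0.5072 -0.1965  0.091 ]
```

step_arm --moves "0.6 -4.1 0 0; 1.2 -8.2 0 0; 1.8 -12.2 0 0; 2.4 -16.1 0 0; 2.4 -17.0 0 0" --gripper 8.54

```text
time: 1.02
tcp_pos: [0.4755, 0.0249, 0.2302]
tcp_rot: [-0.001, 0.707, 0.707, -0.001]
contact_force: [1.0, -0.5, -0.2]
gripper_width: 0.0852
grasp_force: 0.0
```

```bash
python3 - <<'E'
from h import *
c=env.camera('wrist'); save(c,'w1.png'); s=env.observe(); print(s['tcp_pos'],s['tcp_rot'],s['time'])
print(px(c,[.479,.0245,.085]),px(c,[.479,.0245,0]))
for k in ['tapered_cup_1_center']:
  for r in env.tip_of(c,k): print(k,np.round(r['position'],4),r['confidence'])
E
```

```text
[0.4766377  0.02450945 0.23093539] [-2.56697072e-04  7.06798146e-01  7.07415189e-01 -2.56598788e-04] 1.0667
[322.49429451 185.07302917] [321.63370006 168.18765981]
tapered_cup_1_center [0.4114 0.1246 0.0444] 0.67
```

View pics/w1.png

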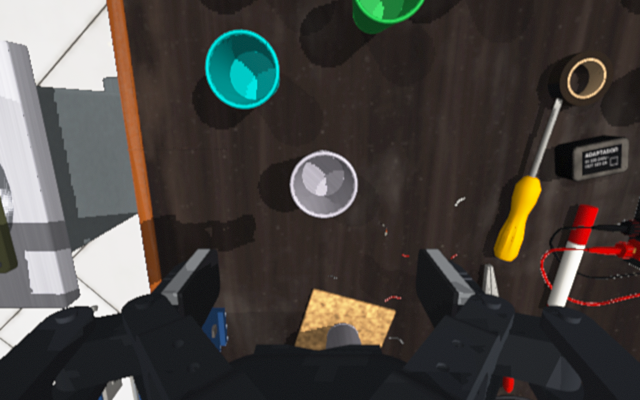

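The wrist picture shows the grey cup's rim centred at (323.5,184.5), within 1 px of prediction, with the turquoise (243,68) and green (390,5) well clear. Descending.

step_arm --moves "0 0 4 0; 0 0 8 0; 0 0 12 0; 0 0 16 0; 0 0 18.6 0"

```text
time: 1.53
tcp_pos: [0.4794, 0.0238, 0.0417]
tcp_rot: [-0.001, 0.707, 0.707, -0.001]
contact_force: [-0.9, 0.3, -0.5]
gripper_width: 0.0854
grasp_force: 0.0
```

step_arm --moves "0 0 0 0; 0 0 0 0; 0 0 0 0; 0 0 0 0; 0 0 0 0" --gripper 4 --grip_force 35

```text
time: 1.95
tcp_pos: [0.4821, 0.0238, 0.0478]
tcp_rot: [0.002, 0.707, 0.707, 0.002]
contact_force: [-1.6, 0.6, -0.9]
gripper_width: 0.058
grasp_force: 37.6
```

step_arm --moves "0 0 0 0; 0 0 0 0; 0 0 0 0; 0 0 0 0; 0 0 0 0"

```text
time: 2.37
tcp_pos: [0.4804, 0.0239, 0.046]
tcp_rot: [0.0, 0.707, 0.707, 0.0]
contact_force: [-0.9, -0.4, 2.6]
gripper_width: 0.058
grasp_force: 37.7
```

step_arm --moves "0 0 -2 0; 0 0 -5 0; 0 0 -8 0; 0 0 -11 0; 0 0 -14 0"

```text
time: 2.78
tcp_pos: [0.4795, 0.024, 0.1863]
tcp_rot: [-0.0, 0.707, 0.707, -0.0]
contact_force: [1.0, -0.5, -2.1]
gripper_width: 0.0582
grasp_force: 38.1
```

step_arm --moves "-3 0.4 0 0; -7 0.9 0 0; -11 1.4 0 0; -15 1.9 0 0; -18.5 2.3 0 0"

```text
time: 3.2
tcp_pos: [0.5028, -0.1632, 0.1852]
tcp_rot: [0.0, 0.707, 0.707, -0.0]
contact_force: [0.8, 0.6, -0.9]
gripper_width: 0.0581
grasp_force: 38.1
```

step_arm --moves "-1.5 0.2 0 0; -2.5 0.3 0 0; -3 0.4 0 0; -3.3 0.4 0 0; -3.3 0.4 0 0"

```text
time: 3.62
tcp_pos: [0.5069, -0.1933, 0.1851]
tcp_rot: [-0.0, 0.707, 0.707, 0.0]
contact_force: [-0.0, -0.8, -0.7]
gripper_width: 0.0579
grasp_force: 38.1
```

step_arm --moves "0 0 0 0; 0 0 0 0; 0 0 0 0; 0 0 0 0; 0 0 0 0"

```text
time: 4.03
tcp_pos: [0.507, -0.1936, 0.1854]
tcp_rot: [0.0, 0.707, 0.707, 0.0]
contact_force: [-0.4, -0.4, -0.5]
gripper_width: 0.0582
grasp_force: 38.1
```

```bash
python3 - <<'E'
from h import *
s=env.observe(); print(s['tcp_pos'],s['tcp_rot'],s['time'],s['gripper_width'])
C=[env.camera(n) for n in('scene','side','wrist')]
x,y,w=0.507,-.195,0
v=[]
for c in C[:2]:
    u=px(c,[.507,-.195,.13]).astype(int); print(u)
    v.append(cv2.resize(c['frame'][u[1]-75:u[1]+75,u[0]-65:u[0]+65],None,fx=3,fy=3,interpolation=3)); print(u-[65,75])
cv2.imwrite('pics/over.png',np.hstack(v)[:,:,::-1]); save(C[2],'w2.png')
E
```

```text
[ 0.50703245 -0.19359953  0.18540244] [4.35243095e-05 7.06873223e-01 7.07340260e-01 2.97777604e-05] 4.0333 0.05817492127127539
[354 255]
[289 180]
[345 242]
[280 167]
```

View pics/over.png

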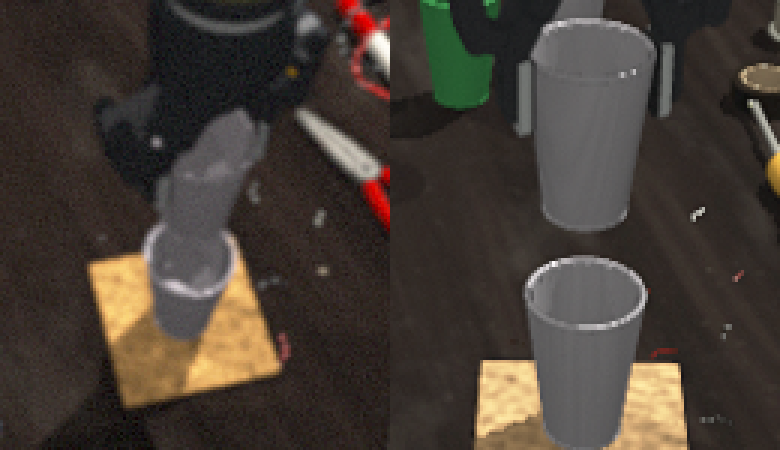

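Side view: the held cup is upright, its foot centred at crop (584,211). The pad cup's rim is centred at crop (585,292), so the two are nearly aligned.

```bash
python3 - <<'E'
from h import *
a=env.camera('scene'); b=env.camera('side')
f=lambda u,o,m:(u[0]/3+o[0],u[1]/3+o[1])
print('padrim',ray(a,f((192,259),(289,180),3),.091),ray(b,f((195,292),(280,167),3),.091))
print('foot',ray(b,f((194,212),(280,167),3),.139), px(a,[.507,-.1935,.139])-[289,180],px(b,[.507,-.1935,.139])-[280,167])
print('rim',ray(b,f((204,50),(280,167),3),.224))
E
```

```text
padrim [ 0.50665216 -0.19688787  0.091     ] [ 0.50724792 -0.19483022  0.091     ]
foot [ 0.50543206 -0.19583282  0.139     ] [64.97108301 72.41078175] [65.22809542 69.65613927]
rim [ 0.50911442 -0.19355711  0.224     ]
```

step_arm --moves "-0.1 0 1.5 0; -0.1 0 3.5 0; -0.1 0 5.5 0; -0.1 0 6.5 0; -0.1 0 7.5 0"

```text
time: 4.7
tcp_pos: [0.5065, -0.1949, 0.1091]
tcp_rot: [-0.001, 0.707, 0.707, -0.0]
contact_force: [-0.6, -0.9, -1.4]
gripper_width: 0.0582
grasp_force: 38.1
```

step_arm --moves "0 0 0.5 0; 0 0 1 0; 0 0 1.4 0; 0 0 1.7 0; 0 0 1.7 0"

```text
time: 5.12
tcp_pos: [0.5071, -0.1951, 0.0933]
tcp_rot: [0.0, 0.707, 0.707, 0.0]
contact_force: [0.7, -1.3, -1.4]
gripper_width: 0.0581
grasp_force: 38.1
```

step_arm --moves "0 0 0.1 0; 0 0 0.2 0; 0 0 0.2 0; 0 0 0.2 0; 0 0 0.2 0"

```text
time: 5.53
tcp_pos: [0.5074, -0.1953, 0.0919]
tcp_rot: [0.001, 0.707, 0.707, 0.0]
contact_force: [0.6, -0.7, 0.4]
gripper_width: 0.0579
grasp_force: 38.1
```

step_arm --moves "0 0 0 0; 0 0 0 0; 0 0 0 0; 0 0 0 0; 0 0 0 0" --gripper 8.54

```text
time: 5.95
tcp_pos: [0.5069, -0.195, 0.0913]
tcp_rot: [-0.0, 0.707, 0.707, -0.0]
contact_force: [-0.4, 0.1, 0.2]
gripper_width: 0.0856
grasp_force: 0.0
```

step_arm --moves "0 0 -2 0; 0 0 -5 0; 0 0 -8 0; 0 0 -11 0; 0 0 -14 0"

```text
time: 6.37
tcp_pos: [0.5067, -0.1949, 0.2326]
tcp_rot: [-0.0, 0.707, 0.707, -0.0]
contact_force: [1.0, -0.6, -0.4]
gripper_width: 0.0853
grasp_force: 0.0
```

```bash
python3 - <<'E'
from h import *
s=env.observe(); print(s['tcp_pos'],s['time'],s['gripper_width'])
v=[]
for n in('scene','side'):
    c=env.camera(n)
    u=px(c,[.507,-.195,.08]).astype(int); o=u-[65,75]
    for z in(.131,.091): print(n,z,(px(c,[.507,-.195,z])-o)*3)
    v.append(cv2.resize(c['frame'][o[1]:o[1]+150,o[0]:o[0]+130],None,fx=3,fy=3,interpolation=3)); print(o)
    for r in env.tip_of(c,'tapered_cup_1_center'): print(np.round(r['position'],3),r['confidence'])
cv2.imwrite('pics/st1.png',np.hstack(v)[:,:,::-1])
E
```

```text
[ 0.50671567 -0.1948743   0.23259289] 6.3667 0.08532992217540769
scene 0.131 [201.29733366 186.55254351]
scene 0.091 [196.87614179 217.53381992]
[287 193]
[ 0.509 -0.195  0.086] 0.83
[0.414 0.122 0.044] 0.55
side 0.131 [199.27464987 140.59675208]
side 0.091 [197.62270311 208.2745741 ]
[279 195]
[0.412 0.118 0.042] 0.86
[ 0.501 -0.195  0.087] 0.82
```

View pics/st1.png

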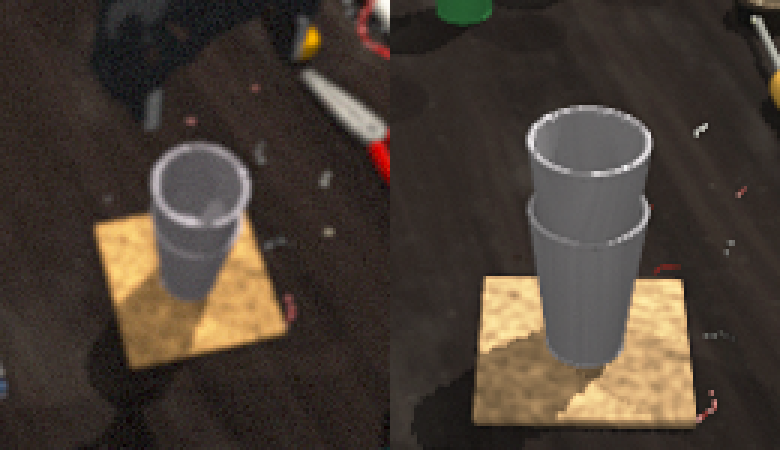

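The first cup is seated: its rim at crop side (590,141) and scene (200,186) matches the predicted z = 0.131 at (0.507,-0.195). Now for the far cup.

step_arm --moves "3 0.9 0 0; 7 2 0 0; 11 3.1 0 0; 15 4.3 0 0; 19 5.4 0 0"

```text
time: 6.98
tcp_pos: [0.5601, -0.0032, 0.2288]
tcp_rot: [-0.001, 0.707, 0.707, -0.001]
contact_force: [0.2, -1.0, 0.3]
gripper_width: 0.0855
grasp_force: 0.0
```

step_arm --moves "4 1.1 0 0; 8 2.3 0 0; 12 3.4 0 0; 16 4.6 0 0; 19.5 5.6 0 0"

```text
time: 7.4
tcp_pos: [0.6161, 0.1924, 0.2284]
tcp_rot: [-0.001, 0.707, 0.707, -0.002]
contact_force: [0.7, -0.5, -0.3]
gripper_width: 0.0855
grasp_force: 0.0
```

step_arm --moves "2 0.6 0 7; 3 0.9 0 14; 3.6 1.0 0 21; 3.6 1.0 0 28; 3.6 1.0 0 35"

```text
time: 7.82
tcp_pos: [0.6258, 0.2264, 0.228]
tcp_rot: [-0.001, 0.888, 0.46, -0.002]
contact_force: [0.2, -0.2, -0.1]
gripper_width: 0.0853
grasp_force: 0.0
```

step_arm --moves "0 0 0 7; 0 0 0 14; 0 0 0 20; 0 0 0 20; 0 0 0 20"

```text
time: 8.23
tcp_pos: [0.6261, 0.2257, 0.229]
tcp_rot: [-0.0, 0.953, 0.302, -0.002]
contact_force: [0.4, 0.3, -0.5]
gripper_width: 0.0854
grasp_force: 0.0
```

```bash
python3 - <<'E'
from h import *
from scipy.spatial.transform import Rotation as R
s=env.observe(); p=s['tcp_pos'];q=s['tcp_rot']; print(p,q,s['time'])
M=R.from_quat([q[1],q[2],q[3],q[0]]).as_matrix(); print(M.round(3))
print('to cup',(M.T@(np.array([.6267,.2256,.045])-p)*100).round(2))
c=env.camera('wrist'); save(c,'w3.png'); print(px(c,[.6267,.2256,.085]), [px(c,[.6267+a,.2256+b,.085]).round() for a,b in((.005,0),(0,.005))])
g=c['frame'].astype(int); 
E
```

```text
[0.62612491 0.22572754 0.22899806] [-7.44191427e-05  9.53311595e-01  3.01983304e-01 -1.75532495e-03] 8.2333
[[ 0.818  0.576 -0.003]
 [ 0.576 -0.818 -0.001]
 [-0.003 -0.001 -1.   ]]
to cup [ 0.1   0.07 18.4 ]
[318.01330959 183.73921442] [array([321., 179.]), array([313., 181.])]
```

View pics/w3.png

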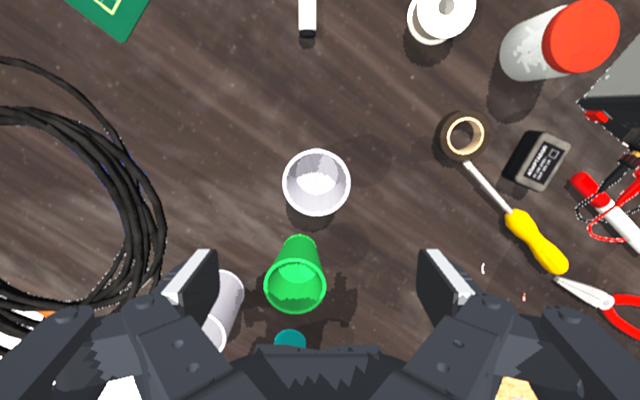

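The far grey cup is centred at (316.5,182.5), about 1.5 px from prediction. The green cup (295,280) lies across the closing line, so the fingers are clear of it.

step_arm --moves "0.1 0 4 0; 0.1 0 8 0; 0.1 0 12 0; 0.1 0 16 0; 0.1 0 18.5 0"

```text
time: 8.7
tcp_pos: [0.6247, 0.2256, 0.0406]
tcp_rot: [-0.0, 0.953, 0.302, -0.003]
contact_force: [-0.6, -0.7, -0.7]
gripper_width: 0.0853
grasp_force: 0.0
```

step_arm --moves "0 0 0 0; 0 0 0 0; 0 0 0 0; 0 0 0 0; 0 0 0 0" --gripper 4

```text
time: 9.12
tcp_pos: [0.6295, 0.227, 0.0491]
tcp_rot: [0.0, 0.954, 0.301, 0.002]
contact_force: [0.2, -0.1, -1.5]
gripper_width: 0.057
grasp_force: 37.7
```

step_arm --moves "0 0 0 0; 0 0 0 0; 0 0 0 0; 0 0 0 0; 0 0 0 0"

```text
time: 9.53
tcp_pos: [0.6279, 0.2266, 0.0466]
tcp_rot: [-0.0, 0.954, 0.301, 0.0]
contact_force: [0.0, 0.4, -1.6]
gripper_width: 0.0569
grasp_force: 37.7
```

step_arm --moves "0 0 -2 0; 0 0 -6 0; 0 0 -10 0; 0 0 -14 0; 0 0 -18 0"

```text
time: 9.95
tcp_pos: [0.6274, 0.2264, 0.2278]
tcp_rot: [-0.0, 0.954, 0.301, -0.0]
contact_force: [1.5, 0.1, -2.4]
gripper_width: 0.0572
grasp_force: 38.3
```

step_arm --moves "0 0 0 -7; 0 0 0 -14; 0 0 0 -21; 0 0 0 -28; 0 0 0 -35"

```text
time: 10.37
tcp_pos: [0.6276, 0.2265, 0.2261]
tcp_rot: [-0.0, 0.817, 0.576, -0.0]
contact_force: [-0.5, -1.0, -1.4]
gripper_width: 0.0574
grasp_force: 38.3
```

step_arm --moves "0 0 0 -7; 0 0 0 -14; 0 0 0 -20; 0 0 0 -20; 0 0 0 -20"

```text
time: 10.78
tcp_pos: [0.6277, 0.2265, 0.2261]
tcp_rot: [-0.0, 0.708, 0.706, -0.0]
contact_force: [-0.5, 0.1, -1.7]
gripper_width: 0.0574
grasp_force: 38.3
```

step_arm --moves "-3 -0.9 0 0; -7 -2 0 0; -11 -3.1 0 0; -15 -4.3 0 0; -19 -5.4 0 0"

```text
time: 11.2
tcp_pos: [0.5729, 0.0351, 0.2263]
tcp_rot: [0.0, 0.708, 0.706, -0.0]
contact_force: [0.7, -2.1, -2.3]
gripper_width: 0.057
grasp_force: 38.0
```

step_arm --moves "-4 -1.1 0 0; -8 -2.3 0 0; -12 -3.4 0 0; -15.5 -4.4 0 0; -18.5 -5.3 0 0"

```text
time: 11.62
tcp_pos: [0.5198, -0.1507, 0.2266]
tcp_rot: [0.0, 0.708, 0.706, -0.0]
contact_force: [0.5, 0.2, -1.8]
gripper_width: 0.0573
grasp_force: 38.0
```

step_arm --moves "-2 -0.6 0 0; -3.5 -1.0 0 0; -4.5 -1.3 0 0; -4.6 -1.3 0 0; -4.6 -1.3 0 0"

```text
time: 12.03
tcp_pos: [0.5078, -0.1945, 0.2263]
tcp_rot: [-0.0, 0.708, 0.706, 0.0]
contact_force: [0.4, 0.4, -3.0]
gripper_width: 0.0574
grasp_force: 38.0
```

step_arm --moves "0 0 0 0; 0 0 0 0; 0 0 0 0; 0 0 0 0; 0 0 0 0"

```text
time: 12.45
tcp_pos: [0.508, -0.1939, 0.2263]
tcp_rot: [-0.0, 0.707, 0.707, 0.0]
contact_force: [-0.1, -1.1, -2.9]
gripper_width: 0.0572
grasp_force: 38.0
```

```bash
python3 - <<'E'
from h import *
s=env.observe(); print(s['tcp_pos'],s['time'],s['gripper_width'])
v=[]
for n in('scene','side'):
    c=env.camera(n)
    u=px(c,[.507,-.195,.16]).astype(int); o=u-[65,75]
    for z in(.265,.180,.131): print(n,z,(px(c,[.507,-.195,z])-o)*3)
    print('per5mm', (px(c,[.512,-.195,.18])-px(c,[.507,-.195,.18]))*3,(px(c,[.507,-.19,.18])-px(c,[.507,-.195,.18]))*3)
    v.append(cv2.resize(c['frame'][o[1]:o[1]+150,o[0]:o[0]+130],None,fx=3,fy=3,interpolation=3))
cv2.imwrite('pics/st2.png',np.hstack(v)[:,:,::-1])
E
```

```text
[ 0.50798612 -0.19391262  0.22629396] 12.45 0.05722035334716467
scene 0.265 [210.18020004 124.23926988]
scene 0.18 [198.23499562 207.94468028]
scene 0.131 [192.29733366 249.55254351]
per5mm [ 6.98890997 -3.52767073] [-4.57511091 -6.17106167]
side 0.265 [202.53438533  22.1446232 ]
side 0.18 [198.42584945 190.46527805]
side 0.131 [196.27464987 278.59675208]
per5mm [10.2517078 -1.4118068] [-3.19298772 -5.16991439]
```

View pics/st2.png

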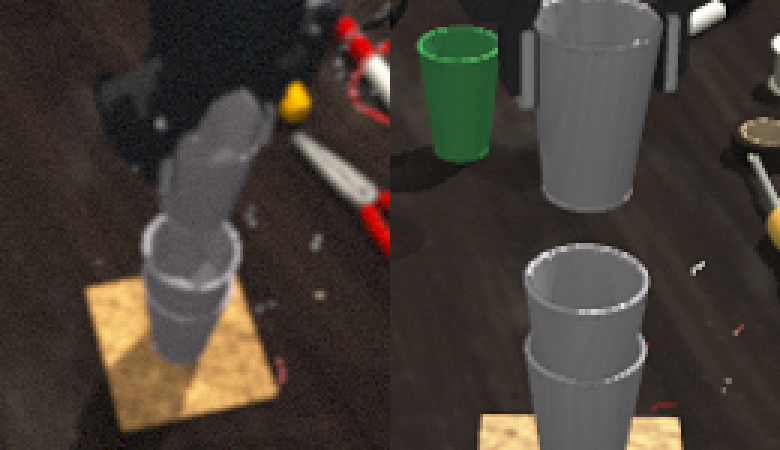

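The held foot (side 588,190) lies over the stack rim (587,278) as predicted. Descending 9.4 cm.

step_arm --moves "-0.1 0 1.5 0; -0.1 0 3.5 0; -0.1 0 5.5 0; -0.1 0 6.5 0; -0.1 0 7.5 0"

```text
time: 12.97
tcp_pos: [0.5074, -0.1952, 0.1501]
tcp_rot: [-0.001, 0.707, 0.707, -0.0]
contact_force: [-0.1, 0.2, -2.7]
gripper_width: 0.0571
grasp_force: 38.1
```

step_arm --moves "0 0 0.5 0; 0 0 1 0; 0 0 1.4 0; 0 0 1.7 0; 0 0 1.7 0"

```text
time: 13.38
tcp_pos: [0.5078, -0.1954, 0.1342]
tcp_rot: [-0.0, 0.707, 0.707, 0.0]
contact_force: [-0.2, 1.2, -1.5]
gripper_width: 0.0574
grasp_force: 38.1
```

step_arm --moves "0 0 0.1 0; 0 0 0.2 0; 0 0 0.2 0; 0 0 0.2 0; 0 0 0.2 0"

```text
time: 13.8
tcp_pos: [0.508, -0.1955, 0.1327]
tcp_rot: [0.0, 0.707, 0.707, 0.0]
contact_force: [-0.5, -0.4, -1.9]
gripper_width: 0.0574
grasp_force: 38.1
```

step_arm --moves "0 0 0.1 0; 0 0 0.1 0; 0 0 0.1 0; 0 0 0.1 0; 0 0 0.1 0"

```text
time: 14.22
tcp_pos: [0.5085, -0.1958, 0.1324]
tcp_rot: [0.001, 0.707, 0.707, 0.0]
contact_force: [0.1, 0.6, 5.1]
gripper_width: 0.0572
grasp_force: 38.4
```

step_arm --moves "0 0 0 0; 0 0 0 0; 0 0 0 0; 0 0 0 0; 0 0 0 0" --gripper 8.54

```text
time: 14.63
tcp_pos: [0.5075, -0.1953, 0.1308]
tcp_rot: [-0.0, 0.707, 0.707, -0.0]
contact_force: [0.1, 0.1, -0.7]
gripper_width: 0.0857
grasp_force: 0.0
```

step_arm --moves "0 0 -2 0; 0 0 -5 0; 0 0 -8 0; 0 0 -11 0; 0 0 -14 0"

```text
time: 15.05
tcp_pos: [0.5075, -0.1953, 0.2724]
tcp_rot: [-0.0, 0.707, 0.707, -0.0]
contact_force: [1.2, -0.3, -0.7]
gripper_width: 0.0853
grasp_force: 0.0
```

```bash
python3 - <<'E'
from h import *
s=env.observe(); print(s['tcp_pos'],s['time'],s['gripper_width'])
v=[]
for n in('scene','side'):
    c=env.camera(n)
    u=px(c,[.507,-.195,.1]).astype(int); o=u-[65,75]
    for z in(.171,.131,.091): print(n,z,(px(c,[.507,-.195,z])-o)*3)
    v.append(cv2.resize(c['frame'][o[1]:o[1]+150,o[0]:o[0]+130],None,fx=3,fy=3,interpolation=3))
cv2.imwrite('pics/st3.png',np.hstack(v)[:,:,::-1])
E
```

```text
[ 0.50752606 -0.19531263  0.27244322] 15.05 0.08534871017343215
scene 0.171 [206.09764525 167.91460498]
scene 0.131 [201.29733366 201.55254351]
scene 0.091 [196.87614179 232.53381992]
side 0.171 [201.01960779 102.10839953]
side 0.131 [199.27464987 173.59675208]
side 0.091 [197.62270311 241.2745741 ]
```

View pics/st3.png

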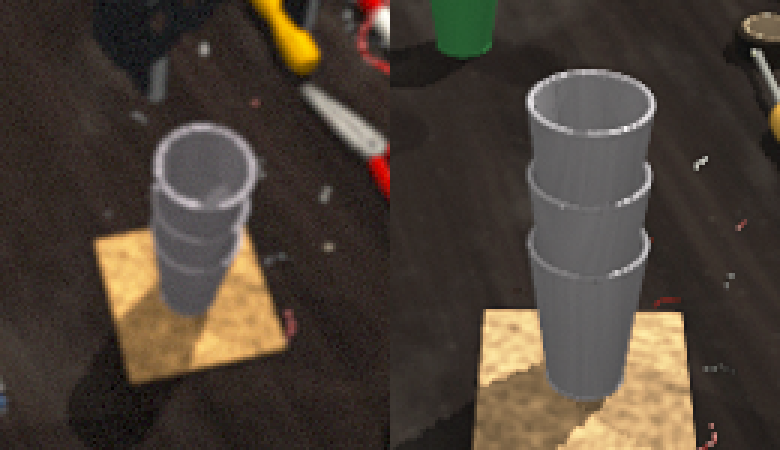

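The three cups form one upright stack. The top rim at side (591,102) and scene (205,167) matches the fully home prediction, and the gripper is clear. Handing in.

```bash
python3 -c "
from bench import env
print(env.hand_in())"
```

```text
the job is handed in; nothing more can be done
None
```

Both loose tapered cups are nested in the pad cup, and the last camera check showed one upright stack, fully home. The gripper was clear, the tin was never touched, and the job was handed in at about 15 s; the hand-in call returned no verdict.

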